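# Close the loaded cell tester and hold its cap at the half-turn test position

### The arm

A 6-joint arm with a two-finger parallel gripper is mounted at the origin on a cart in front of the work surface, level with it; the furniture and walls round the work are solid. World frame = base frame: x ahead of the robot, y to its left, z up, the work surface at z = 0. Lengths are in m, angles in rad, forces in N, time in s.
With the tool pointing down it reaches from about 0.35 to 0.775 m from the base axis. Payload 5.5 kg.
Tool frame: the origin (TCP) lies at the very end of the fingers, on their centre line; the grasp point (between the pads) lies 19 mm behind it; z points along the fingers, y is the line along which they close (so a half turn about z gives the same grasp; the last joint's range is limited). The gripper opens to 85 mm and grips with 20 to 120 N. Pads are 22 mm wide; open, the fingers measure 114 mm over their backs; the gripper's body (76 mm by 85 mm) begins 54 mm behind the grasp point. The pads swing forward as they close: fully open they stand 13 mm farther back than shut.
Start: joints at [-1.429, 0.313, 0.046, 1.304, 0, 1.431], TCP at [0.16, -0.552, 0.231] pointing down, gripper open.
Joint ranges: [-2.76, 2.76], [-0.86, 1.69], [-1.03, 1.26], [-2.2, 2.34], [-1.47, 1.5], [-3.14, 3.14]. Speed limits (rad/s): [2.57, 2.57, 3.14, 3.14, 3.14, 3.14].

### API

Orientations are given as a unit quaternion [w, x, y, z].
In Python, from workcell import get_state, read_camera, calibration, hand_in gives the robot as it stands.
- The arm moves only by the tool drive_tool, never from a script. Its argument "deltas" is a list that holds one entry, the list of rows, each a list of 7 numbers: the closure in counts, from 0 (fully open) to 255 (shut), then the shift along the tool's x, y, z in m, then the turn, a rotation vector about the tool's x, y, z in degrees. A call has 1 to 12 rows; each row is the pose to reach, as a shift and turn from the pose commanded when the call began, along the tool's axes at that moment; what a row does not reach only later rows make up. A row lasts 1/8 s, in which the tool goes at most 62.5 mm and 10.7 degrees, less where a joint would pass 70% of its speed; a pose out of reach is approached as far as the arm can. A call with a gripper value outside its range is refused whole. The fingers move at their own pace and stop on an object; "newtons" is the grip in N (left out, the last holds). Time passes only in rows, so rows that repeat a pose let the fingers close. It gives the time, the measured TCP pose, the force, the opening and the grip force at its end, in the units of the state.
- get_state(): the state, without advancing time (a new reading comes with each control period).
- read_camera(name): name is "scene" or "top"; returns (picture, depth): 420x560x3 uint8, red, green, blue; 420x560 float32, m along the optical axis (not along the pixel's ray), 0 where there is no reading.
- calibration(name): a dict with "mtx" (3x3 intrinsics, pixels), "world_from_camera" (4x4, takes a point from camera to world coordinates). Camera axes: x right, y up, looking along -z (the intrinsics and any distortion apply to the point x, -y, -z); pixel columns grow to the right and rows downward; lengths in m; the calibration is good to about 2 mm. A picture is of the moment at which its call begins. calibration takes no time and is no camera call.
- hand_in(): hands the job in; it is judged then, once.
The state is a dict: "clock": time; "joint_pos": joint angles; "qvel": joint speeds; "tau": joint torques, N m; "tcp_pos": TCP position; "orientation": TCP orientation; "wrist_force": force on the tool from outside, world axes, zero at the start; "ft_torque": the same for the moment, N m; "finger_gap": finger opening in m; "grip_force": force on a finger pad.
Only numpy, scipy, OpenCV 4.12 (cv2) and the standard library are available. Lean on these libraries where they do the work, as an engineer would, in place of code of your own. Each camera call takes 0.05 s, during which the arm holds its last target. There are 200 camera calls.

### The job

The round battery tester is loaded with a cell: put its cap on, with the two lugs through the two slots until the cap sits flush, then twist it clockwise (seen from above) to the test position, halfway between where it went in and the lock click, without ever reaching the lock. The cap is sprung and turns back if let go, so finish while still gripping it and holding it at the halfway point. Leave the other things on the desk alone.

Things in the scene. Friction and masses are not known exactly. Their poses are not given: they have to be found in the camera images.
- tester: Battery tester: upright grey cylinder 90 mm in diameter (94 at the foot), 80 mm high, open on top with an AA cell standing 16 mm below the rim; fixed, place and yaw vary. Origin: centre of its underside, z up. Two bayonet slots in its mouth lie on its own +x and -x sides; a small dark display window is on its -x side. Works the same half a turn round
- tester_mouth (a point): Centre of the mouth at rim height (80 mm up), axes as the tester's. Aluminium lip: 6 mm thick, 54 mm bore, two slots about 15 mm wide reaching 33 mm from the axis along x. Marks on the rim each side, clockwise from the slot seen from above: a line at the slot, a round dot at the half turn (0.6 rad), a double line at the lock (1.2 rad)
- cap: Loose grey cap, about 90 g, 51 mm high, standing upright on the desk. Origin: centre of its underside, z up. Plug 50 mm diameter, 0 to 13 mm up, with two lugs (10 mm wide, 5 high, flush with the underside, reaching 30 mm from the axis) on its own +x and -x sides; flange 72 mm diameter, 13 to 19 mm up. Fully seated, the flange lies on the rim and the origin is 67 mm above the tester's
- cap_grip (a point): Centre of the cap's grip bar, 44 mm above its underside, 7 mm below the bar's top, axes as the cap's. The bar stands on the flange, from 19 to 51 mm up: 60 mm long along the cap's x (it points along the lugs), 16 mm wide along y. The cap is the same after half a turn; once twisted, its lugs are caught under the lip with 2 mm of play
- collar (a joint): Turn (rad) of the sprung collar below the lip, carried round by the seated cap's lugs: 0 at rest, slots free; grows as the cap is twisted clockwise seen from above, after about 0.07 rad of play. A 0.18 N m/rad spring turns it and the cap nearly back to 0 when let go. Halfway test position: 0.6; the lock catches from 1.0 on; stop at 1.2
- spare_cell: bystander: AA cell standing on end, 14 mm diameter, 50 mm high; origin at the centre of its underside
- balm_pot: bystander: low round closed pot, 63 mm diameter, 34 mm high; origin at the centre of its underside
- tape_roll: bystander: roll of tape lying flat, 104 x 108 x 25 mm; origin at the centre of its underside
Things that resemble listed ones, but are neither listed nor needed, are in the scene too. What is shaped like the cap but blue, green or purple is not meant.

How it is judged:
On the way:
1. the cap is fully down on the tester, lugs through the slots, not yet turned to the test position (z of cap in the frame of tester below 0.0695 m and horizontal distance between cap and tester below 0.004 m and angle between cap's own z axis and vertical below 0.08 rad and value of joint collar below 0.4 rad), for 0.1 s.
At the end, for the whole second after the job is handed in: The cap sits on the tester (within 2.5 mm of fully down, 4 mm of centred, under 0.08 rad of tilt) with the collar turned to 0.6 +- 0.15 rad and still, and the fingers grip the cap with more than 2 N (value of joint collar between 0.45 and 0.75 rad and z of cap in the frame of tester between 0.065 and 0.0695 m and horizontal distance between cap and tester below 0.004 m and angle between cap's own z axis and vertical below 0.08 rad and contact force between the fingers and cap above 2 N and angular speed of cap below 0.1 rad/s); the arm keeps its last pose, push and grip.
It fails at once if the cap is turned into the lock (value of joint collar above 1 rad).
It fails at once if a bystander is moved more than 3 cm or knocked over (distance of any of spare_cell, balm_pot, tape_roll from where it was at the start of the episode above 0.03 m or angle between spare_cell's own z axis and vertical above 0.5 rad).
It also fails if it takes over 42 s, if anything falls off the work surface, if the arm or the gripper's body presses on something with over 40 N, if the wrist force passes 120 N, or if a joint passes its speed limit or range.

## Working session

There is one attempt and no reset: what is moved stays moved. The work goes in short steps, Python scripts to look and compute and a tool call to move; the robot and the scene stay as the last step left them, time stands still between calls to the robot, and variables do not carry over. Pictures are saved under pics/ and viewed, at most 10 in all, crops included, and the job is handed in when it is done.

Besides the shell and the picture viewer there is one more tool, called by a JSON object that holds its "fn" and its "kwargs". drive_tool: Moves the arm, as the interface text tells. Its arguments: {"type":"object","properties":{"deltas":{"type":"array","items":{"type":"array","items":{"type":"array","items":{"type":"number"}}}},"newtons":{"type":"number"}},"required":["deltas"]}

```bash
mkdir -p pics; cat > h.py <<'E'
import numpy as np,cv2
from workcell import *
def snap(n):
    p,d=read_camera(n); np.savez(f'{n}.npz',p=p,d=d); return p,d
def pts(n,d):
    c=calibration(n);K=c['mtx'];T=c['world_from_camera']
    v,u=np.mgrid[:d.shape[0],:d.shape[1]]
    x=(u-K[0,2])/K[0,0]*d;y=(v-K[1,2])/K[1,1]*d
    return np.stack([x,-y,-d],-1)@T[:3,:3].T+T[:3,3]
E
python3 - <<'E'
from h import *
for n in ('scene','top'):
    p,d=snap(n); cv2.imwrite(f'pics/{n}0.png',cv2.resize(p[...,::-1],(800,600)))
    c=calibration(n);print(c)
print(get_state())
E
```

```text
{'mtx': array([[505.38234025,   0.        , 285.74831849],
       [  0.        , 505.38234025, 206.75132708],
       [  0.        ,   0.        ,   1.        ]]), 'world_from_camera': array([[-7.52432972e-01,  3.07941242e-01, -5.82251505e-01,
        -1.60781308e-01],
       [-6.58668577e-01, -3.51008483e-01,  6.65543951e-01,
         8.66512743e-01],
       [ 5.73213020e-04,  8.84287983e-01,  4.66941576e-01,
         6.60157452e-01],
       [ 0.00000000e+00,  0.00000000e+00,  0.00000000e+00,
         1.00000000e+00]])}
{'mtx': array([[391.8618339 ,   0.        , 280.54791335],
       [  0.        , 391.8618339 , 211.76151926],
       [  0.        ,   0.        ,   1.        ]]), 'world_from_camera': array([[-1.26500852e-01,  9.68371755e-01, -2.15066686e-01,
         3.21244488e-01],
       [-9.91966498e-01, -1.23484742e-01,  2.74587923e-02,
         8.17204721e-02],
       [ 3.28647268e-05,  2.16812508e-01,  9.76213263e-01,
         1.10903372e+00],
       [ 0.00000000e+00,  0.00000000e+00,  0.00000000e+00,
         1.00000000e+00]])}
{'clock': 0.1, 'joint_pos': array([-1.42858760e+00,  3.13921680e-01,  4.51033947e-02,  1.30356011e+00,
       -2.77857581e-07,  1.43120334e+00]), 'qvel': array([ 7.50274207e-04, -9.96358726e-05,  1.42193842e-03,  9.71049888e-04,
       -1.22379831e-03, -2.39959324e-03]), 'tau': array([ 2.36285588e-03, -4.81723523e+01,  2.99244761e+01,  1.26744094e-02,
       -7.66601784e-05, -1.24289008e-05]), 'tcp_pos': array([ 0.15983255, -0.55188907,  0.23050449]), 'orientation': array([-7.91030814e-04,  9.90089576e-01,  1.40435060e-01, -1.17349528e-06]), 'wrist_force': array([-0.35168821, -0.02735279,  0.06539774]), 'ft_torque': array([-0.02297897, -0.03244049, -0.03737843]), 'grip_force': 0.0, 'finger_gap': 0.08516832087475901}
```

View pics/scene0.png

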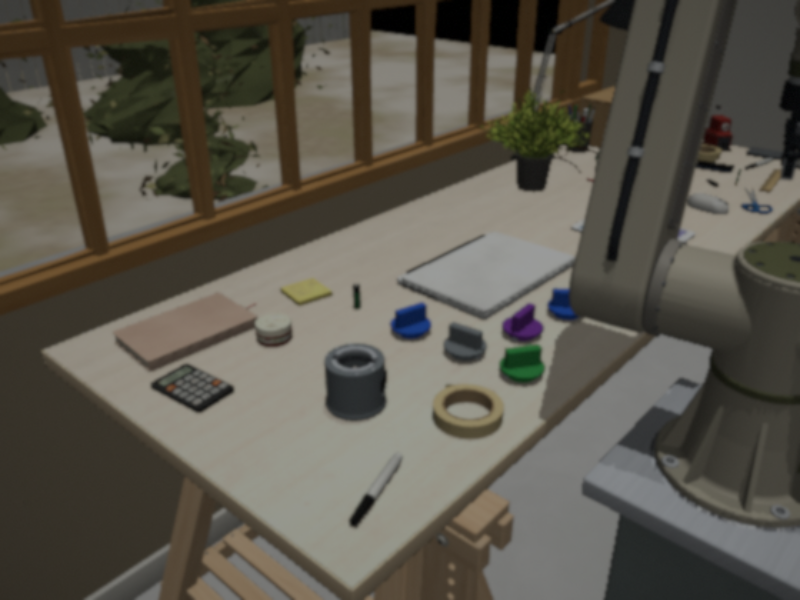

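View pics/top0.png

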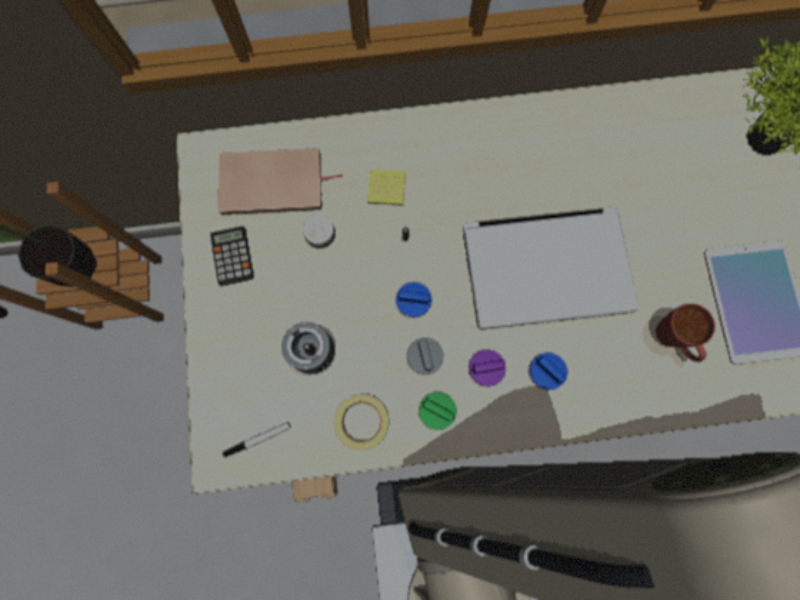

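The grey cap is at about (425,356) in the enlarged top picture and (465,342) in the scene picture. The tester is at (308,347) in top and (355,380) in scene. Next I'll take enlarged crops and depth fits.

```bash
python3 - <<'E'
from h import *
z=np.load('top.npz');p,d=z['p'],z['d'];P=pts('top',d)
def show(n,u0,v0,w):return cv2.resize(np.load(n+'.npz')['p'][v0:v0+w,u0:u0+w,::-1],(400,400),interpolation=cv2.INTER_CUBIC)
im=np.vstack([np.hstack([show('top',193,220,46),show('top',275,226,46)])])
im=cv2.convertScaleAbs(im,alpha=1.8);cv2.imwrite('pics/c1.png',im)
im=np.hstack([show('scene',215,230,66),show('scene',295,210,60)]);cv2.imwrite('pics/c2.png',cv2.convertScaleAbs(im,alpha=1.8))
for n in('top','scene'):
    d=np.load(n+'.npz')['d'];P=pts(n,d);
    desk=P[(P[...,2]<.02)&(P[...,2]>-.02)&(P[...,0]>.3)&(P[...,0]<.6)&(abs(P[...,1])<.3)];print(n,'desk z',np.median(desk[:,2]))
    ok=d>0
    P0=np.load('top.npz');Pt=pts('top',P0['d'])
    for name,(u,v) in dict(tester=(216,243),cap=(297,249)).items():
        c=Pt[v-3:v+4,u-3:u+4].reshape(-1,3).mean(0)
        m=ok&(np.hypot(P[...,0]-c[0],P[...,1]-c[1])<.075)
        if name=='tester': bands=[(.072,.09)]
        else: bands=[(.013,.026),(.042,.06)]
        for lo,hi in bands:
            q=P[m&(P[...,2]>lo)&(P[...,2]<hi)]
            if len(q)<5: print(n,name,len(q));continue
            xy=q[:,:2].astype(np.float32);cc,r=cv2.minEnclosingCircle(xy)
            rect=cv2.minAreaRect(xy)
            w=np.linalg.eigh(np.cov(xy.T))
            print(n,name,lo,len(q),'z',np.median(q[:,2]).round(4),'circ',np.round(cc,4),round(r,4),'mean',xy.mean(0).round(4),'rect',np.round(rect[0],4),np.round(rect[1],3),'ax deg',np.degrees(np.arctan2(w[1][1,1],w[1][0,1])).round(1))
E
```

```text
top desk z -3.523447557185477e-05
top tester 0.072 556 z 0.0788 circ [0.4916 0.2395] 0.0451 mean [0.4906 0.2393] rect [0.4914 0.2392] [0.088 0.088] ax deg 119.8
top cap 0.013 415 z 0.0183 circ [0.4299 0.0196] 0.0578 mean [0.4455 0.0185] rect [0.4307 0.0144] [0.115 0.071] ax deg -174.2
top cap 0.042 132 z 0.0496 circ [0.4517 0.019 ] 0.0301 mean [0.4515 0.0186] rect [0.4515 0.0185] [0.06  0.016] ax deg -173.6
scene desk z 0.0004968833386569393
scene tester 0.072 664 z 0.0796 circ [0.4916 0.2421] 0.0467 mean [0.4884 0.2467] rect [0.4926 0.2426] [0.087 0.092] ax deg 136.6
scene cap 0.013 294 z 0.019 circ [0.4323 0.025 ] 0.0596 mean [0.4439 0.034 ] rect [0.4338 0.0204] [0.11  0.064] ax deg -163.2
scene cap 0.042 148 z 0.0493 circ [0.4529 0.0229] 0.0302 mean [0.4509 0.024 ] rect [0.4528 0.0232] [0.06  0.019] ax deg -172.3
```

View pics/c1.png

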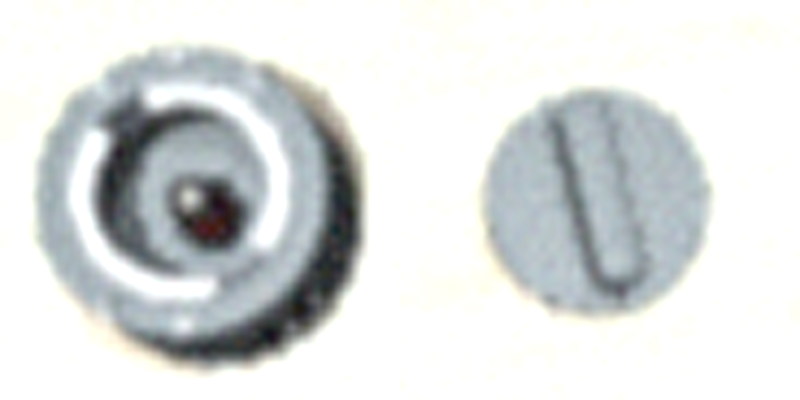

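View pics/c2.png

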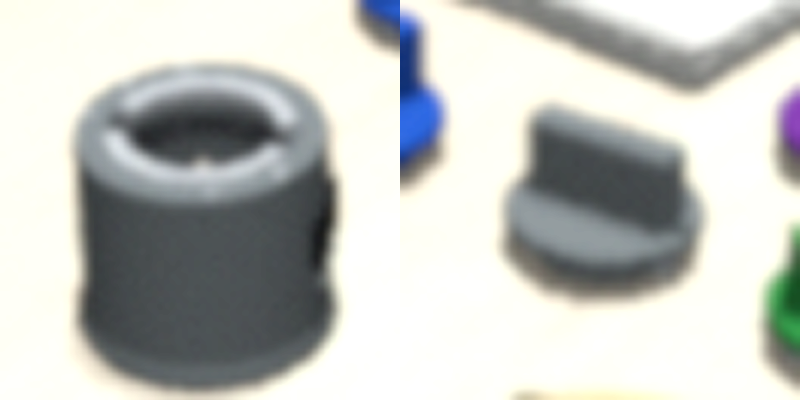

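```bash
cat >> h.py <<'E'
def plane(n,h,shape=(420,560)):
    "world xy of each pixel's ray at height h"
    c=calibration(n);T=c['world_from_camera'];R=pts(n,np.ones(shape))-T[:3,3]
    return (T[:3,3]+R*((h-T[2,3])/R[...,2:]))[...,:2]
E
python3 - <<'E'
from h import *
for n,c0 in(('top',(.4915,.2393)),('scene',(.492,.2425))):
    g=np.load(n+'.npz')['p'].min(-1).astype(float);X=plane(n,.08);q=X-c0;r=np.hypot(*np.moveaxis(q,-1,0))
    m=(r<.043);
    from scipy.interpolate import griddata
    # resample rectified
    a=np.radians(np.arange(0,360,6));rr=np.arange(.029,.0335,.0008)
    big=r<.07
    # ring centre: fit circle to bright pixels
    from scipy.optimize import least_squares
    th=(g[m].max()*.72);w=m&(g>th)&(r>.022);
    s=least_squares(lambda v:np.hypot(X[w][:,0]-v[0],X[w][:,1]-v[1])-v[2],[*c0,.03]).x
    c=s[:2];print(n,'ring',s.round(4),w.sum(),th)
    pr=[griddata(X[big],g[big],np.stack([c[0]+k*np.cos(a),c[1]+k*np.sin(a)],-1)) for k in rr]
    pr=np.mean(pr,0);
    print(dict(zip(range(0,360,6),pr.astype(int))))
    b=np.clip(th-pr,0,None)
    print('axis deg',np.degrees(np.angle((b*np.exp(2j*a)).sum()))/2)
E
```

```text
top ring [0.4914 0.2397 0.0314] 183 110.16
{0: np.int64(130), 6: np.int64(135), 12: np.int64(125), 18: np.int64(87), 24: np.int64(63), 30: np.int64(61), 36: np.int64(58), 42: np.int64(71), 48: np.int64(112), 54: np.int64(138), 60: np.int64(138), 66: np.int64(138), 72: np.int64(137), 78: np.int64(139), 84: np.int64(142), 90: np.int64(142), 96: np.int64(137), 102: np.int64(136), 108: np.int64(136), 114: np.int64(136), 120: np.int64(139), 126: np.int64(135), 132: np.int64(137), 138: np.int64(137), 144: np.int64(137), 150: np.int64(137), 156: np.int64(140), 162: np.int64(139), 168: np.int64(140), 174: np.int64(138), 180: np.int64(141), 186: np.int64(139), 192: np.int64(127), 198: np.int64(95), 204: np.int64(85), 210: np.int64(87), 216: np.int64(89), 222: np.int64(97), 228: np.int64(124), 234: np.int64(142), 240: np.int64(145), 246: np.int64(144), 252: np.int64(146), 258: np.int64(142), 264: np.int64(141), 270: np.int64(142), 276: np.int64(141), 282: np.int64(137), 288: np.int64(139), 294: np.int64(144), 300: np.int64(139), 306: np.int64(132), 312: np.int64(133), 318: np.int64(139), 324: 
[... 695 characters left out ...]
156: np.int64(108), 162: np.int64(108), 168: np.int64(106), 174: np.int64(106), 180: np.int64(107), 186: np.int64(105), 192: np.int64(94), 198: np.int64(75), 204: np.int64(62), 210: np.int64(62), 216: np.int64(73), 222: np.int64(88), 228: np.int64(102), 234: np.int64(111), 240: np.int64(114), 246: np.int64(114), 252: np.int64(114), 258: np.int64(114), 264: np.int64(114), 270: np.int64(111), 276: np.int64(111), 282: np.int64(109), 288: np.int64(109), 294: np.int64(110), 300: np.int64(109), 306: np.int64(107), 312: np.int64(107), 318: np.int64(109), 324: np.int64(111), 330: np.int64(109), 336: np.int64(108), 342: np.int64(108), 348: np.int64(109), 354: np.int64(109)}
axis deg 29.92780948712126
```

{"fn": "drive_tool", "kwargs": {"deltas": [[[0,0.04,-0.043,0,0,0,0],[0,0.08,-0.086,0.01,0,0,0],[0,0.12,-0.128,0.02,0,0,0],[0,0.16,-0.171,0.03,0,0,0],[0,0.2,-0.213,0.04,0,0,0],[0,0.24,-0.256,0.05,0,0,0],[0,0.28,-0.3,0.06,0,0,0],[0,0.32,-0.341,0.07,0,0,0],[0,0.36,-0.384,0.08,0,0,0],[0,0.4,-0.427,0.08,0,0,0],[0,0.44,-0.469,0.08,0,0,0],[0,0.44,-0.469,0.08,0,0,0]]]}}

```text
clock: 1.6
tcp_pos: [0.4531, 0.0239, 0.1509]
orientation: [-0.0, 0.99, 0.144, 0.0]
wrist_force: [-0.6, 0.5, -0.8]
finger_gap: 0.0853
grip_force: 0.0
```

```bash
python3 -c "
from h import *
s=get_state();print(s['clock'],np.degrees(s['joint_pos']).round(1),s['tcp_pos'],s['orientation'])"
```

```text
1.6 [ -7.2   7.1 -22.8  60.1   0.  156.3] [0.45307702 0.02391315 0.15092522] [-2.40963285e-04  9.89601236e-01  1.43837859e-01  7.20644690e-05]
```

{"fn": "drive_tool", "kwargs": {"deltas": [[[0,0,0,0,0,0,-10],[0,0,0,0,0,0,-20],[0,0,0,0,0,0,-30],[0,0,0,0,0,0,-40],[0,0,0,0,0,0,-50],[0,0,0,0,0,0,-60],[0,0,0,0,0,0,-70],[0,0,0,0,0,0,-80],[0,0,0,0,0,0,-90],[0,0,0,0,0,0,-100],[0,0,0,0,0,0,-110],[0,0,0,0,0,0,-120]]]}}

```text
clock: 3.1
tcp_pos: [0.4514, 0.0195, 0.151]
orientation: [-0.0, 0.371, 0.928, -0.0]
wrist_force: [0.1, -0.0, 0.5]
finger_gap: 0.0851
grip_force: 0.0
```

{"fn": "drive_tool", "kwargs": {"deltas": [[[0,0,0,0,0,0,-10],[0,0,0,0,0,0,-20],[0,0,0,0,0,0,-30],[0,0,0,0,0,0,-40],[0,0,0,0,0,0,-50.4],[0,0,0,0,0,0,-50.4],[0,0,0,0,0,0,-50.4]]]}}

```text
clock: 3.98
tcp_pos: [0.4518, 0.02, 0.1512]
orientation: [-0.0, -0.055, 0.998, -0.0]
wrist_force: [0.4, -0.0, 0.8]
finger_gap: 0.0852
grip_force: 0.0
```

```bash
python3 - <<'E'
from h import *
s=get_state();print(s['clock'],np.degrees(s['joint_pos']).round(1),s['tcp_pos'],s['orientation'])
for n in ('scene','top'):
    p,d=snap(n);P=pts(n,d)
    q=P[(np.hypot(P[...,0]-.452,P[...,1]-.021)<.09)&(P[...,2]>.152)&(P[...,2]<.2)]
    if len(q): print(n,len(q),cv2.minAreaRect(q[:,:2].astype(np.float32)))
E
```

```text
3.975 [ -7.6   6.9 -23.   60.1  -0.  -14. ] [0.45179399 0.02002058 0.1511507 ] [-2.19547967e-04 -5.51935931e-02  9.98475646e-01 -5.30580692e-05]
scene 271 ((0.44945335388183594, 0.02619779109954834), (0.02629879117012024, 0.10859367996454239), 9.621935844421387)
top 1 ((0.43763238191604614, 0.07523488253355026), (0.0, 0.0), 0.0)
```

{"fn": "drive_tool", "kwargs": {"deltas": [[[0,0,0,0.04,0,0,-0.5],[0,0,0,0.08,0,0,-0.5],[0,0,0,0.105,0,0,-0.5],[0,0,0,0.125,0,0,-0.5],[0,0,0,0.125,0,0,-0.5],[255,0,0,0.125,0,0,-0.5],[255,0,0,0.125,0,0,-0.5],[255,0,0,0.125,0,0,-0.5],[255,0,0,0.125,0,0,-0.5],[255,0,0,0.125,0,0,-0.5],[255,0,0,0.125,0,0,-0.5],[255,0,0,0.125,0,0,-0.5]]], "newtons": 60}}

```text
clock: 5.58
tcp_pos: [0.4528, 0.0204, 0.0269]
orientation: [0.001, -0.061, 0.998, -0.0]
wrist_force: [-0.6, 0.3, 6.1]
finger_gap: 0.0147
grip_force: 59.4
```

{"fn": "drive_tool", "kwargs": {"deltas": [[[255,0,0,-0.04,0,0,0],[255,0,0,-0.08,0,0,0],[255,0,0,-0.12,0,0,0],[255,-0.012,0.04,-0.125,0,0,-4],[255,-0.024,0.08,-0.125,0,0,-9],[255,-0.036,0.12,-0.125,0,0,-14],[255,-0.05,0.16,-0.125,0,0,-19],[255,-0.06,0.195,-0.125,0,0,-24],[255,-0.066,0.2136,-0.125,0,0,-24],[255,-0.066,0.2136,-0.125,0,0,-24],[255,-0.066,0.2136,-0.125,0,0,-24]]]}}

```text
clock: 6.95
tcp_pos: [0.491, 0.2397, 0.151]
orientation: [-0.001, -0.267, 0.964, -0.0]
wrist_force: [-0.4, -1.6, -1.0]
finger_gap: 0.0151
grip_force: 58.9
```

```bash
python3 - <<'E'
from h import *
s=get_state();print(s['clock'],np.degrees(s['joint_pos']).round(1),s['tcp_pos'],s['orientation'],s['grip_force'],s['wrist_force'])
q=s['orientation'];print('ang',np.degrees(2*np.arctan2(q[2],q[1])))
for n in ('scene','top'):
    p,d=snap(n);P=pts(n,d); c=s['tcp_pos'][:2]
    for lo,hi in((.136,.148),(.15,.157),(.168,.18)):
        m=(np.hypot(P[...,0]-c[0],P[...,1]-c[1])<.06)&(P[...,2]>lo)&(P[...,2]<hi);q=P[m][:,:2].astype(np.float32)
        if len(q)>4: print(n,lo,len(q),np.round(np.median(P[m][:,2]),4),cv2.minEnclosingCircle(q),cv2.minAreaRect(q))
a=cv2.resize(np.load('scene.npz')['p'][170:310,190:330,::-1],(400,400),interpolation=cv2.INTER_CUBIC)
b=cv2.resize(np.load('top.npz')['p'][190:290,170:270,::-1],(400,400),interpolation=cv2.INTER_CUBIC)
cv2.imwrite('pics/d.png',cv2.convertScaleAbs(np.hstack([a,b]),alpha=1.7))
E
```

```text
6.95 [ 17.6  17.  -10.2  62.9  -0.  -13.4] [0.49100793 0.23969323 0.15095227] [-5.84907232e-04 -2.66981391e-01  9.63701461e-01 -2.97037451e-04] 58.88194799423218 [-0.3834625  -1.55801511 -0.97824048]
ang 210.96944820646672
scene 0.136 352 0.1429 ((0.49029460549354553, 0.24283063411712646), 0.037814389914274216) ((0.482582688331604, 0.25006312131881714), (0.07255585491657257, 0.05212264135479927), 50.57659912109375)
scene 0.15 72 0.1538 ((0.48872268199920654, 0.2454463094472885), 0.02979016862809658) ((0.48593267798423767, 0.24866726994514465), (0.05925292149186134, 0.015816928818821907), 40.89854431152344)
scene 0.168 174 0.1742 ((0.4908069372177124, 0.2423914670944214), 0.02994379587471485) ((0.4871992766857147, 0.24640312790870667), (0.05906020849943161, 0.03355615213513374), 41.96565246582031)
top 0.136 133 0.142 ((0.48285871744155884, 0.2169497162103653), 0.02587011456489563) ((0.48283958435058594, 0.21634690463542938), (0.022821050137281418, 0.0492270365357399), 88.17443084716797)
top 0.168 34 0.1739 ((0.4760923981666565, 0.2233034372329712), 0.011782243847846985) ((0.4757257103919983, 0.22592774033546448), (0.02250838465988636, 0.011566286906599998), 7.954686164855957)
```

View pics/d.png

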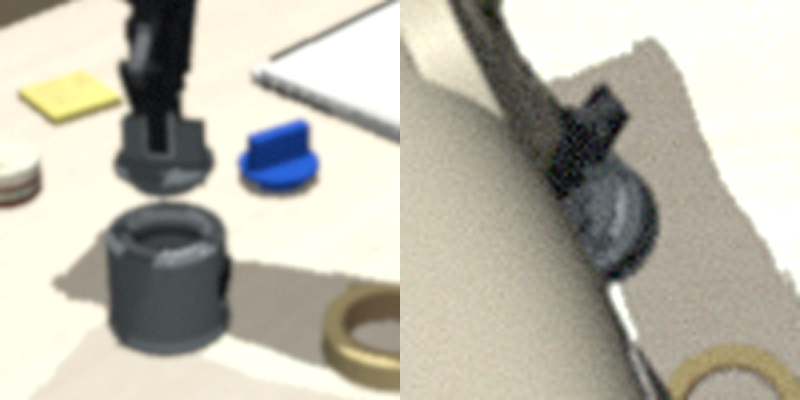

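The scene crop on the left shows the cap held level above the tester, with the bar along the slots. The arm hides most of the top view. By the depth fits, the cap needs to shift about 1.4 mm.

{"fn": "drive_tool", "kwargs": {"deltas": [[[255,-0.0014,-0.0002,0.02,0,0,0],[255,-0.0014,-0.0002,0.035,0,0,0],[255,-0.0014,-0.0002,0.04,0,0,0],[255,-0.0014,-0.0002,0.04,0,0,0]]]}}

```text
clock: 7.55
tcp_pos: [0.4925, 0.2408, 0.111]
orientation: [-0.0, -0.267, 0.964, -0.0]
wrist_force: [-0.7, -1.1, -0.1]
finger_gap: 0.015
grip_force: 58.9
```

```bash
python3 - <<'E'
from h import *
s=get_state();print(s['clock'],s['tcp_pos'],s['wrist_force'])
p,d=snap('scene');P=pts('scene',d); c=s['tcp_pos'][:2]
for lo,hi,r in((.096,.108,.06),(.128,.14,.04),(.073,.087,.06)):
    m=(np.hypot(P[...,0]-c[0],P[...,1]-c[1])<r)&(P[...,2]>lo)&(P[...,2]<hi);q=P[m][:,:2].astype(np.float32)
    if len(q)>4: print(lo,len(q),np.round(np.median(P[m][:,2]),4),cv2.minEnclosingCircle(q),cv2.minAreaRect(q))
E
```

```text
7.55 [0.49247696 0.24078869 0.11097952] [-0.7397753  -1.08984709 -0.13754428]
0.096 346 0.1029 ((0.4916823208332062, 0.24458657205104828), 0.03703635185956955) ((0.4849068224430084, 0.2523740530014038), (0.0730210617184639, 0.05083722993731499), 42.411556243896484)
0.128 169 0.1338 ((0.49181851744651794, 0.24389979243278503), 0.02990437112748623) ((0.4898848235607147, 0.24702589213848114), (0.058023370802402496, 0.03594067692756653), 42.84907913208008)
0.073 445 0.0797 ((0.4910523593425751, 0.24399392306804657), 0.04590239003300667) ((0.4816204607486725, 0.2514169216156006), (0.08754929900169373, 0.0676201730966568), 49.368831634521484)
```

{"fn": "drive_tool", "kwargs": {"deltas": [[[255,0.0004,-0.0006,0.003,0,0,0],[255,0.0004,-0.0006,0.006,0,0,0],[255,0.0004,-0.0006,0.009,0,0,0],[255,0.0004,-0.0006,0.009,0,0,0]]]}}

```text
clock: 8.1
tcp_pos: [0.4924, 0.2404, 0.1019]
orientation: [-0.0, -0.268, 0.964, -0.0]
wrist_force: [0.6, 0.6, -0.9]
finger_gap: 0.0149
grip_force: 58.9
```

{"fn": "drive_tool", "kwargs": {"deltas": [[[255,0,0,0.003,0,0,0],[255,0,0,0.006,0,0,0],[255,0,0,0.008,0,0,0],[255,0,0,0.008,0,0,0],[255,0,0,0.008,0,0,0]]]}}

```text
clock: 8.72
tcp_pos: [0.4927, 0.2404, 0.0943]
orientation: [0.0, -0.268, 0.964, -0.0]
wrist_force: [0.3, 0.0, -0.6]
finger_gap: 0.0147
grip_force: 59.0
```

{"fn": "drive_tool", "kwargs": {"deltas": [[[255,0,0,0.0008,0,0,0],[255,0,0,0.0012,0,0,0],[255,0,0,0.0016,0,0,0],[255,0,0,0.0016,0,0,0]]]}}

```text
clock: 9.22
tcp_pos: [0.4928, 0.2404, 0.094]
orientation: [0.0, -0.268, 0.964, -0.0]
wrist_force: [-2.3, -0.5, 7.8]
finger_gap: 0.015
grip_force: 60.2
```

{"fn": "drive_tool", "kwargs": {"deltas": [[[255,0,0,0,0,0,3],[255,0,0,0,0,0,6],[255,0,0,0,0,0,9],[255,0,0,0,0,0,12],[255,0,0,0,0,0,15],[255,0,0,0,0,0,18],[255,0,0,0,0,0,21],[255,0,0,0,0,0,24],[255,0,0,0,0,0,27],[255,0,0,0,0,0,30],[255,0,0,0,0,0,30]]]}}

```text
clock: 10.6
tcp_pos: [0.4938, 0.2401, 0.0939]
orientation: [0.001, -0.009, 1.0, -0.0]
wrist_force: [-0.6, -2.4, 6.8]
finger_gap: 0.0151
grip_force: 59.9
```

```bash
python3 - <<'E'
from h import *
s=get_state();q=s['orientation'];print(s['clock'],s['tcp_pos'],s['wrist_force'],s['ft_torque'],np.degrees(s['joint_pos']).round(1),'ang',np.degrees(2*np.arctan2(q[2],q[1])))
p,d=snap('scene');P=pts('scene',d); c=s['tcp_pos'][:2]
for lo,hi,r in((.081,.09,.06),(.112,.125,.04)):
    m=(np.hypot(P[...,0]-c[0],P[...,1]-c[1])<r)&(P[...,2]>lo)&(P[...,2]<hi);q=P[m][:,:2].astype(np.float32)
    if len(q)>4: print(lo,len(q),np.round(np.median(P[m][:,2]),4),cv2.minEnclosingCircle(q),cv2.minAreaRect(q))
cv2.imwrite('pics/e.png',cv2.convertScaleAbs(cv2.resize(p[190:310,190:310,::-1],(600,600),interpolation=cv2.INTER_CUBIC),alpha=1.7))
E
```

```text
10.6 [0.49375075 0.24009999 0.09393429] [-0.61339352 -2.35264593  6.84944591] [-0.39737575  0.14413131  0.02477372] [ 17.6  19.6 -15.1  55.2  -0.1  16.6] ang 180.99996534592518
0.081 390 0.0856 ((0.4898088872432709, 0.2438032180070877), 0.04409803822636604) ((0.48572537302970886, 0.2477923333644867), (0.08509043604135513, 0.07096738368272781), 52.18482208251953)
0.112 168 0.1183 ((0.49359458684921265, 0.2473466396331787), 0.030934367328882217) ((0.4915390908718109, 0.2471364140510559), (0.05368387699127197, 0.0380416065454483), 38.4013671875)
```

View pics/e.png

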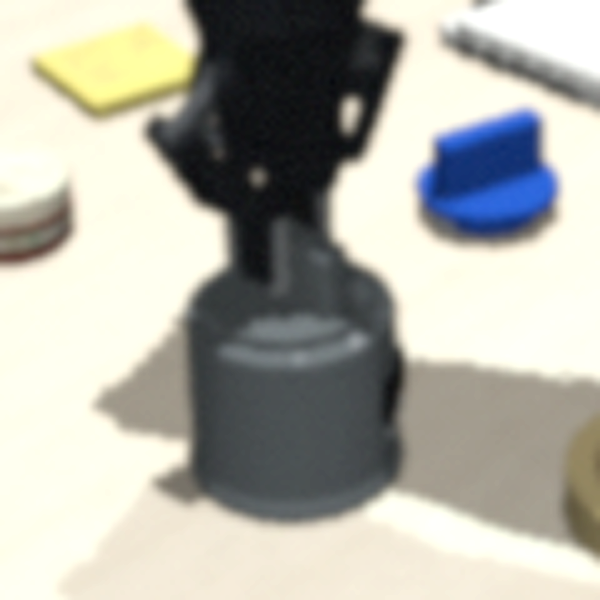

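The cap is seated in the tester and held, with the flange flush on the rim. I'll measure the bar's real yaw from depth to see whether it slipped in the fingers.

```bash
python3 - <<'E'
from h import *
c=np.array([.4932,.2428])
d=np.load('scene.npz')['d'];P=pts('scene',d)
m=(np.hypot(P[...,0]-c[0],P[...,1]-c[1])<.031)&(P[...,2]>.09)&(P[...,2]<.123)
q=P[m]-[*c,0]
al=q[:,0];
for lo,hi in((-.031,-.013),(.013,.031)):
    k=(al>lo)&(al<hi)
    print(lo,k.sum());
    for r in q[k][:: max(1,k.sum()//25)]:print((r*1000).round(1))
E
```

```text
-0.031 135
[-15.6  -3.5 118.3]
[-16.6   0.4 118.1]
[-24.9  -5.8 118.6]
[-18.3  -0.6 116. ]
[-27.1  -6.3 116.9]
[-22.9   6.8 118.8]
[-27.3  -3.2 116. ]
[-23.1   7.2 116.7]
[-29.3  -1.1 115.4]
[-25.1   6.3 114.7]
[-28.1  -5.1 110.6]
[-28.7   7.2 114.2]
[-16.1   9.2 107.5]
[-28.7   4.3 110.4]
[-18.7   9.  106.1]
[-27.8   3.6 107.3]
[-20.3   4.9 102.4]
[-28.5  -1.5 102.8]
[-21.9   6.6 101.4]
[-29.1  -0.7 101. ]
[-23.    7.8 100.1]
[-30.3   0.6  99.7]
[-22.3   7.2  97.1]
[-27.1  -2.5  94.4]
[-22.2   7.1  94.5]
[-26.8  -2.8  91.7]
[-25.9   5.1  92.7]
0.013 24
[ 26.4   7.8 114. ]
[ 27.7   6.8 110.6]
[ 24.8   6.5 111.7]
[ 27.5   7.1 108.4]
[ 23.5   7.9 110.4]
[ 27.2   7.5 106.2]
[ 23.8   7.7 107.7]
[ 29.1   6.  102.3]
[ 24.6   7.1 104.6]
[30.   5.3 99.1]
[ 23.1   8.7 103.5]
[ 20.9   7.9 104. ]
[27.5  7.7 98.8]
[27.1  5.2 97.8]
[27.5  7.9 96.4]
[27.1  5.3 95.4]
[29.   6.6 92.7]
[26.7  5.9 93.3]
[21.6  7.6 96.2]
[26.7  8.9 92.2]
[26.2  6.5 91.3]
[25.4  4.4 90.6]
[24.6  8.1 90.2]
[21.8  7.8 91.2]
```

{"fn": "drive_tool", "kwargs": {"deltas": [[[255,0.0002,0,0,0,0,2],[255,0.0004,0,0,0,0,4],[255,0.0006,0,0,0,0,6],[255,0.0008,0,0,0,0,8.5],[255,0.0008,0,0,0,0,8.5],[255,0.0008,0,0,0,0,8.5],[255,0.0008,0,0,0,0,8.5]]]}}

```text
clock: 11.52
tcp_pos: [0.4935, 0.24, 0.094]
orientation: [0.002, 0.065, 0.998, -0.0]
wrist_force: [-0.1, -2.6, 4.8]
finger_gap: 0.0147
grip_force: 59.7
```

```bash
python3 - <<'E'
from h import *
s=get_state();q=s['orientation'];print(s['clock'],s['tcp_pos'],s['wrist_force'],s['ft_torque'],abs(s['qvel']).max(),'ang',np.degrees(2*np.arctan2(q[2],q[1])))
c=np.array([.4928,.2428])
p,d=snap('scene');P=pts('scene',d)
m=(np.hypot(P[...,0]-c[0],P[...,1]-c[1])<.034)&(P[...,2]>.09)&(P[...,2]<.117)
q=P[m]-[*c,0]; t=np.radians(-7.5);l=q[:,:2]@np.array([[np.cos(t),-np.sin(t)],[np.sin(t),np.cos(t)]])
k=(abs(l[:,0])>.013)&(abs(l[:,0])<.026)&(l[:,1]>.004)&(l[:,1]<.012)
for sgn in(-1,1):
    j=k&(l[:,0]*sgn>0);print(j.sum(),np.median(l[j],0)*1000)
f=np.polyfit(l[k,0],l[k,1],1);print('yaw resid deg',np.degrees(f[0]))
E
```

```text
11.525 [0.49348441 0.23997619 0.09398555] [-0.11754828 -2.59513125  4.78321089] [-0.5408518  -0.10685244  0.11122764] 0.0016100951152154858 ang 172.517991762524
45 [-19.48732897   6.9952712 ]
1 [13.15501565 11.12042517]
yaw resid deg 4.3249754249943635
```

```bash
python3 -c "
from workcell import *
print(hand_in())"
```

```text
the job is handed in; nothing more can be done
None
```

I handed the job in with the cap flush on the tester, twisted about 38.5° clockwise and still gripped at about 60 N. I put the collar at about 0.6 rad from the tool's yaw, and the wrist torque of 0.11 N m fits the spring there; the last camera check of the bar's yaw was inconclusive, and no verdict came back.

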